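Stopper the leaning jar of screws

TASK

One of the two glass jars leaning in the plywood rack is full of screws, the other holds only a few wall plugs; they stand loosely, not always in the middle of their rests. Put the wooden stopper into the neck of the jar with the screws and press it fully home against its stiff rubber seat, so that its collar lies flush on the rim all round. Press steadily, do not force the glass, then let go, and leave the tools and other things on the ledge where they are.

Things in the scene. Friction and masses are not known exactly. Their poses are not given: they have to be found in the camera images.
- stopper: turned wooden stopper, 98 long, about 90 g, standing on its narrow end. Origin: centre of the narrow end face; z is its axis, towards the grip. From the origin up: plug 43 across at the end tapering to 49 across at 38; collar 68 across from 38 to 46; round grip 32 across from 46 to 98
- stopper_shoulder (a point): centre of the underside of the stopper's collar, 38 above its narrow end; it meets the jar's rim when home
- stopper_grip (a point): middle of the stopper's round grip (32 across), on its axis, 76 above its narrow end
- rack: plywood rack 210 x 310, fixed to the ledge, that holds both jars; origin on the ledge under its middle; -x is its front, to which the jars lean
- cradle_screws: tilted plywood rest in the rack, left or right, under the jar full of silver screws (90 across, 145 long). z: the jar's axis, out of its mouth, 30 degrees from vertical, leaning to the rack's front; y level, along the rack. Origin: middle of the rest's upper face. The jar stands loosely up to 14 to either side of it along y (not x), and slides along y at a push of about 3 N
- place_screws (a point): where the mouth's centre of the jar full of silver screws would be if it stood centred: 145 above the rest, in the rim's plane, axes of the rest. The real mouth is up to 14 off along y. Neck 61 across outside; bore tapers from 53 across at the rim to 47 across 45 deep; stopper's play when home about 2 all round
- seat_screws (a joint): stiff rubber seat ring in the neck of the jar full of silver screws, inside 29 across; value in m: its top is 28 mm + this value below the rim (starts 0 to 0.003); goes 12 mm down, yields to about 6 N along the jar's axis and stays where left. The stopper's narrow end rests on it, so the stopper stands 7 to 10 mm proud until pressed
- cradle_plugs: tilted plywood rest in the rack, left or right, under the jar with a few grey wall plugs (90 across, 145 long). z: the jar's axis, out of its mouth, 30 degrees from vertical, leaning to the rack's front; y level, along the rack. Origin: middle of the rest's upper face. The jar stands loosely up to 14 to either side of it along y (not x), and slides along y at a push of about 3 N
- place_plugs (a point): where the mouth's centre of the jar with a few grey wall plugs would be if it stood centred: 145 above the rest, in the rim's plane, axes of the rest. The real mouth is up to 14 off along y. Neck 61 across outside; bore tapers from 53 across at the rim to 47 across 45 deep; stopper's play when home about 2 all round
- seat_plugs (a joint): stiff rubber seat ring in the neck of the jar with a few grey wall plugs, inside 29 across; value in m: its top is 28 mm + this value below the rim (starts 0 to 0.003); goes 12 mm down, yields to about 6 N along the jar's axis and stays where left. The stopper's narrow end rests on it, so the stopper stands 7 to 10 mm proud until pressed
- screwdriver: yellow plastic cordless-style screwdriver, about 210 long, 40 wide and high, lying; origin under its middle
- square: steel combination square lying flat, blade 240 x 25, head 100 long and 18 high; origin under the blade's middle
- dish: round glass dish of small screws, 112 across, 34 high; origin under its centre
- bracket: black plastic corner bracket, 85 x 60, 76 high; origin under the middle of its foot
- tape: grey tape measure, 75 x 45, 60 high; origin under its centre
- tape_roll: roll of paper tape lying flat, 100 across, 25 high; origin under its centre
Not all that is in view belongs to the job. What is shaped like the stopper but green or yellow is not meant.

How it is judged:
By the outcome, as a careful person would: the job done as asked, in the order asked, and still so for the second after the job is handed in, with the robot touching nothing.
It also fails if it takes over 61 s, if anything falls off the work surface, if the arm or the gripper's body presses on something with over 40 N, if the wrist force passes 120 N, or if a joint passes its speed limit or range.

ROBOT

A 7-joint arm with a two-finger parallel gripper is mounted at the origin on the work surface. World frame = base frame: x ahead of the robot, y to its left, z up, the work surface at z = 0. Lengths are in mm, angles in rad, forces in N, time in s.
With the tool pointing down it reaches from about 400 to 875 mm from the base axis. Payload 19.3 kg.
Tool frame: the origin (TCP) lies at the very end of the fingers, on their centre line; the grasp point (between the pads) lies 19 mm behind it (grip_point_offset is the z of the grasp point in the tool frame, in mm); z points along the fingers, x is the direction in which the jaws open and shut, and the axes are right-handed (so a half turn about z gives the same grasp; the last joint's range is limited). The gripper opens to 85 mm and grips with 20 to 120 N. Pads are 22 mm wide; open, the fingers measure 114 mm over their backs; the gripper's body (76 mm by 85 mm) begins 54 mm behind the grasp point. The pads swing forward as they close: fully open they stand 13 mm farther back than shut.
Start: joints at [1.27, 0.521, -0.036, 1.599, 0.021, 1.021, -0.113], TCP at [142.945, -608.425, 231.291] pointing down, gripper open.
Joint ranges: [-2.91, 2.91], [-0.3, 2.13], [-1.5, 1.42], [0.17, 2.43], [-1.26, 4.41], [0.16, 1.93], [-2.52, 2.52]. Speed limits (rad/s): [1.89, 1.89, 2.39, 2.39, 3.01, 3.01, 3.01].

INTERFACE

Orientations are given as a 3x3 rotation matrix whose columns are the frame's x, y, z axes.
In Python, from workcell import movep, movel, goto_joints, open_gripper, clamp, wait, inverse_kinematics, read_state, camera, PlanningError, finish_job, grip_point_offset gives the robot as it stands. Calls block until the motion is done:
- movep(position, orientation): joint-space move of the TCP to a pose.
- movel(position, frame=None, max_speed=150, guard=None): straight line of the TCP; frame=None keeps the orientation; max_speed is the mean speed in mm/s. With guard (N) it stops when the force on the tool has changed by that much, and returns True; else False.
- goto_joints(angles): joint-space move.
- open_gripper() and clamp(): open the fingers fully, or close them until they stop; the grip force is fixed at half the most.
- wait(seconds).
- inverse_kinematics(position, orientation): joint angles nearest the present ones, or None.
- read_state(): the state.
- camera(name): name is "scene" or "top"; returns a dict with "image" (420x560x3 uint8, blue, green, red), "range_z" (420x560 float32, mm along the optical axis (not along the pixel's ray), 0 where there is no reading), "fx", "fy", "cx", "cy" (pixels), "dist_coeffs" ([k1, k2, p1, p2, k3] as OpenCV has them; the pictures are not rectified), "cam_to_world" (4x4, takes a point from camera to world coordinates). Camera axes: x right, y up, looking along -z (the intrinsics and any distortion apply to the point x, -y, -z); pixel columns grow to the right and rows downward; lengths in mm; the calibration is good to about 2 mm. A picture is of the moment at which its call begins.
A pose or a line that the arm cannot do raises PlanningError and nothing moves.
- finish_job(): hands the job in, once; it reports no verdict.
The state is a dict: "time": time; "qpos": joint angles; "qvel": joint speeds; "joint_efforts": joint torques, N m; "eef_pos": TCP position; "tool_rot": TCP orientation; "ft_force": force on the tool from outside, world axes, zero at the start; "torque": the same for the moment, N m; "finger_gap": finger opening in mm.
Only numpy, scipy, OpenCV 4.12 (cv2) and the standard library are available. Lean on these libraries where they do the work, as an engineer would, in place of code of your own. Each camera call takes 0.05 s, during which the arm holds its last target. There are 200 camera calls.

## Working session

There is one attempt and no reset: what is moved stays moved. The work goes in short steps, each a Python script; the robot and the scene stay as the last script left them, time stands still between calls to the robot, and variables do not carry over. Pictures are saved under pics/ and viewed, about 8 in all and at most 12, crops included, and the job is handed in when it is done.

```bash
mkdir -p pics; ls; cat > h.py <<'E'
import numpy as np, cv2
from workcell import *
def shot(n):
    c=camera(n); np.save(f'/tmp/{n}.npy',c,allow_pickle=True); return c
def load(n): return np.load(f'/tmp/{n}.npy',allow_pickle=True).item()
def K(c): return np.array([[c['fx'],0,c['cx']],[0,c['fy'],c['cy']],[0,0,1]]),np.array(c['dist_coeffs'])
def rays(c,uv):
    k,d=K(c); p=cv2.undistortPoints(np.array(uv,float).reshape(-1,1,2),k,d)[:,0]
    return np.c_[p[:,0],-p[:,1],-np.ones(len(p))]
def pts(c,uv):
    """world points from the depth picture"""
    uv=np.array(uv).reshape(-1,2).astype(int); z=c['range_z'][uv[:,1],uv[:,0]]
    P=rays(c,uv)*z[:,None]; T=np.array(c['cam_to_world']); return P@T[:3,:3].T+T[:3,3]
def onplane(c,uv,h):
    T=np.array(c['cam_to_world']); r=rays(c,uv)@T[:3,:3].T; o=T[:3,3]
    return o+r*((h-o[2])/r[:,2])[:,None]
def proj(c,P):
    T=np.linalg.inv(np.array(c['cam_to_world'])); q=np.atleast_2d(P)@T[:3,:3].T+T[:3,3]; k,d=K(c)
    return cv2.projectPoints(q*[1,-1,-1],np.zeros(3),np.zeros(3),k,d)[0][:,0]
E
python3 - <<'E'
from h import *
for n in('scene','top'):
    c=shot(n); cv2.imwrite(f'pics/{n}1.png',c['image']); T=np.array(c['cam_to_world']); print(n,T.round(2).tolist(),c['fx'],c['dist_coeffs'],(c['range_z']==0).mean())
print(read_state()['time'],grip_point_offset)
E
```

```text
pics
scene [[0.74, -0.44, 0.5, 1003.09], [0.67, 0.52, -0.54, -561.14], [-0.02, 0.73, 0.68, 812.51], [0.0, 0.0, 0.0, 1.0]] 404.8196103586115 [-0.07360226  0.          0.          0.          0.        ] 0.0038477891156462585
top [[0.0, 1.0, -0.08, 429.52], [-1.0, -0.0, -0.02, -0.31], [-0.02, 0.08, 1.0, 1112.77], [0.0, 0.0, 0.0, 1.0]] 393.0691232814786 [-0.03979864  0.          0.          0.          0.        ] 0.003937074829931973
0.1 -18.700000000000003
```

View pics/scene1.png

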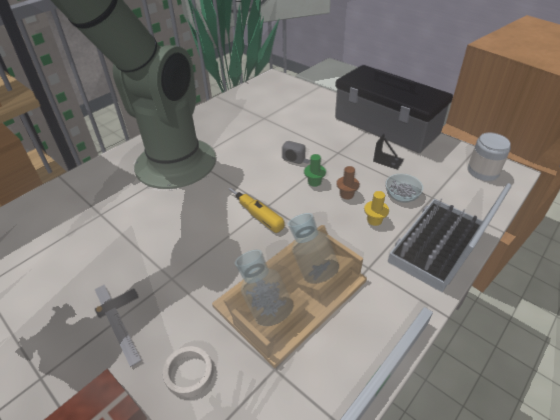

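View pics/top1.png

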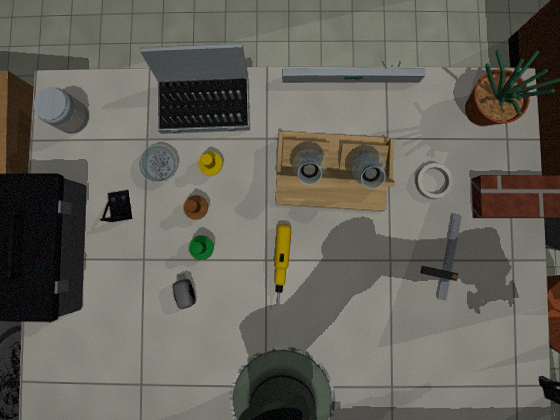

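Three stopper-shaped things in the top picture: brown (196,207), yellow (210,162) and green (201,247). Only the brown one is wooden, so it is the stopper meant. The jar mouths are at (311,171) and (372,175). I'll enlarge to tell the contents apart.

```bash
python3 - <<'E'
from h import *
c=load('scene'); t=load('top')
a=cv2.resize(c['image'][150:350,205:405],(560,560),interpolation=cv2.INTER_CUBIC)
b=cv2.resize(t['image'][120:220,160:400][:, :],(0,0),fx=2.3,fy=2.3,interpolation=cv2.INTER_CUBIC)
s=cv2.resize(t['image'][180:260,170:230],(240,320),interpolation=cv2.INTER_CUBIC)
o=np.zeros((560,800,3),np.uint8); o[:,:560]=a; o[:320,560:]=s
m=cv2.resize(t['image'][125:225,270:395],(240,192),interpolation=cv2.INTER_CUBIC); o[340:532,560:]=m
cv2.imwrite('pics/crop1.png',o)
# stopper by colour
for n,C in(('scene',c),('top',t)):
    h=cv2.cvtColor(C['image'],cv2.COLOR_BGR2HSV)
    u0,v0=(348,182) if n=='scene' else (196,207)
    M=np.zeros(h.shape[:2],bool); M[v0-22:v0+22,u0-20:u0+20]=1
    M&=(h[...,0]<16)&(h[...,1]>90)
    v,u=np.nonzero(M); P=pts(C,np.c_[u,v]); print(n,len(u),P[:,2].max())
    for lo,hi in((92,103),(36,50)):
        q=P[(P[:,2]>lo)&(P[:,2]<hi)]; 
        if len(q): print(lo,len(q),q.mean(0).round(1),q.min(0).round(1),q.max(0).round(1))
E
```

```text
scene 155 101.29942176294082
92 45 [531.3 233.3  97.3] [518.3 219.7  93.2] [543.6 246.4 101.3]
36 106 [528.9 221.9  45.5] [499.9 200.9  42.4] [562.1 264.6  49.4]
top 437 1112.77346180173
92 115 [532.5 238.9  98.1] [518.6 224.2  93. ] [547.6 254.1 101.9]
36 270 [529.6 232.9  46.4] [501.1 205.4  40.2] [562.2 269.8  50. ]
```

View pics/crop1.png

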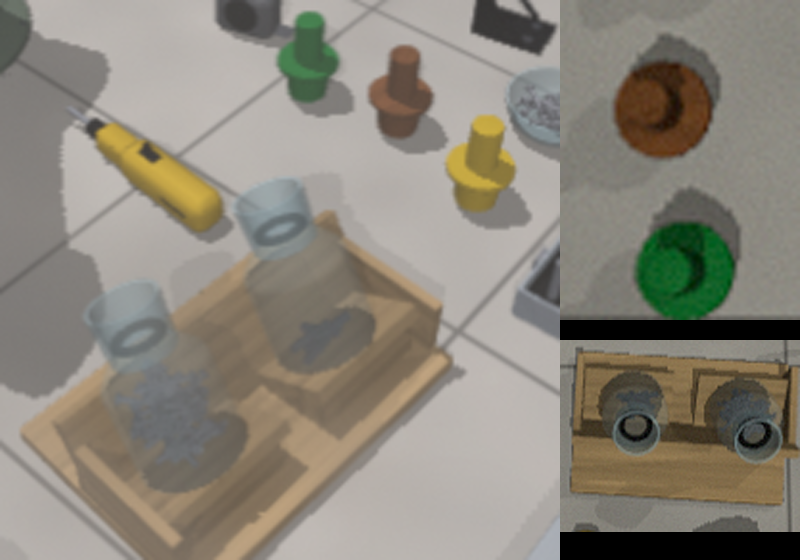

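Screws fill the jar at scene crop (165,410), which is the top-view mouth at (372,175). The other jar, at scene (325,325), has only a few plugs. The brown stopper is confirmed. Next I'll measure the rims and the rack direction.

```bash
python3 - <<'E'
from h import *
t=load('top');c=load('scene')
def grid(C,u0,u1,v0,v1):
    u,v=np.meshgrid(np.arange(u0,u1),np.arange(v0,v1)); uv=np.c_[u.ravel(),v.ravel()]; return uv,pts(C,uv)
for nm,C,b in(('top S',t,(350,395,150,195)),('top P',t,(290,332,148,192)),('sc S',c,(230,275,245,290)),('sc P',c,(283,325,210,250))):
    uv,P=grid(C,*b); z=P[:,2]; z=z[z<400]
    print(nm,np.histogram(z,bins=np.arange(0,260,15))[0])
    k=(P[:,2]>130)&(P[:,2]<400); q=P[k]; print(q.min(0).round(),q.max(0).round(),uv[k].min(0),uv[k].max(0))
print(t['range_z'][158:192:2,355:392:2].astype(int))
# rack direction
h=cv2.cvtColor(t['image'],cv2.COLOR_BGR2HSV); M=cv2.inRange(h,(8,70,60),(28,255,255)); M[:120]=0;M[220:]=0;M[:,:265]=0;M[:,400:]=0
v,u=np.nonzero(M); P=pts(t,np.c_[u,v]); print('rack z hist',np.histogram(P[:,2],bins=np.arange(-5,120,5)))
r=cv2.minAreaRect(np.c_[u,v].astype(np.float32)); print(r)
cv2.imwrite('pics/rackmask.png',M)
E
```

```text
top S [ 74 315  14  95 146  95 130 109 264 439 156  89  45   0   0   0   0]
[ 567. -260.  130.] [ 666. -182.  189.] [354 151] [385 188]
top P [ 20 467  53  81  34  48 112  67 255 436 144  76  50   0   0   0   0]
[ 577. -106.  130.] [673. -30. 189.] [294 148] [324 184]
sc S [249  91   0   0   0   4  36  11  66 466 346 223  71   0   0   0   0]
[ 564. -258.  130.] [ 663. -189.  187.] [235 250] [274 289]
sc P [229  55   4   0   0  21  32  18  74 399 275 185  50   0   0   0   0]
[ 574. -105.  130.] [673. -37. 187.] [288 213] [324 249]
[[ 995  993  985  985  981  979  978  974  975  974  975  977  981  986
  1002 1073 1076 1057 1048]
 [ 996  992  981  983  979  978  977  974  975  974  977  978  979  986
   990 1073 1078 1056 1047]
 [ 993  986  985  980  978  978  979  968  970  966  974  973  978  983
   983  996 1077 1054 1048]
 [ 992  988  983  981  979  971  961  953  953  951  950  963  976  980
   986  991 1073 1052 1049]
 [ 992  984  987  979  967  954  947  937  934  934  936  938  949  980
   985  991 1072 1049 1048]
 [ 996  988  984  972  957  946  937  934  965  965  964  967  9
[... 859 characters left out ...]
098  961  956  961  964  961  958  956  957 1096
  1096 1096 1117 1023 1023]
 [1101 1097 1097 1098 1099 1100 1101  961  957  961  959 1100 1098 1096
  1099 1095 1115 1115 1114]
 [1098 1099 1097 1099 1099 1099 1096 1100 1100 1099 1094 1097 1096 1097
  1096 1099 1116 1114 1116]]
rack z hist (array([  17,   46,   22,  165, 2592,  956,   29,   72,   84,  104,   90,
        115,  182,  248,  226,  291,  121,   80,   92,  246,  136,   24,
         31,   29]), array([ -5,   0,   5,  10,  15,  20,  25,  30,  35,  40,  45,  50,  55,
        60,  65,  70,  75,  80,  85,  90,  95, 100, 105, 110, 115]))
((335.5543518066406, 170.71939086914062), (118.42890167236328, 73.79780578613281), 3.532294511795044)
```

```bash
cat > fit.py <<'E'
from h import *
from scipy.optimize import least_squares
def axes(yaw):
    # rack x,y ; jar axis leans to -x
    x=np.array([np.cos(yaw),np.sin(yaw),0]);y=np.array([-np.sin(yaw),np.cos(yaw),0]);z=np.array([0,0,1.])
    a=-.5*x+np.sqrt(.75)*z; ex=np.cross(y,a); return np.c_[ex,y,a]
def grid(C,b):
    u,v=np.meshgrid(np.arange(b[0],b[1]),np.arange(b[2],b[3])); uv=np.c_[u.ravel(),v.ravel()]; return pts(C,uv)[C['range_z'][uv[:,1],uv[:,0]]>0]
def rim(P,R,guess):
    q=(P-guess)@R; q=q[np.hypot(q[:,0],q[:,1])<45]
    w=q[:,2]; top=q[(w>-30)&(w<8)]
    # rim annulus: outermost height; iterate
    s=q[np.abs(np.hypot(q[:,0],q[:,1])-28.5)<6]; hist,e=np.histogram(s[:,2],bins=np.arange(-12,12,1)); 
    side=q[(w>-25)&(w<-3)]
    f=least_squares(lambda p:np.hypot(side[:,0]-p[0],side[:,1]-p[1])-30.5,[0,0],loss='soft_l1',f_scale=1.5)
    d=np.hypot(side[:,0]-f.x[0],side[:,1]-f.x[1]); k=np.abs(d-30.5)<5
    return f.x,np.c_[e[:-1],hist].astype(int).tolist(),k.sum(),len(d),np.median(d[k])
E
python3 - <<'E'
from fit import *
t=load('top');c=load('scene')
P=grid(t,(270,395,175,215)); P=P[(P[:,2]>15)&(P[:,2]<27)]
ys=np.arange(-255,30,8); e=np.array([[y,np.percentile(P[np.abs(P[:,1]-y)<4][:,0],3)] for y in ys if (np.abs(P[:,1]-y)<4).sum()>10])
k=e[:,0]<20; 
f=np.polyfit(e[k][:,0],e[k][:,1],1); r=e[:,1]-np.polyval(f,e[:,0]); kk=abs(r)<3; f=np.polyfit(e[kk][:,0],e[kk][:,1],1)
print('front edge slope dx/dy',f,'y range',P[:,1].min(),P[:,1].max()); yaw=-np.arctan(f[0]); print('yaw deg',np.degrees(yaw))
R=axes(yaw)
for nm,C,b,g in(('top S',t,(350,395,150,195),[597,-228,175]),('sc S',c,(230,275,245,290),[597,-228,175]),('top P',t,(290,332,148,192),[605,-73,175]),('sc P',c,(283,325,210,250),[605,-73,175])):
    G=grid(C,b); G=G[G[:,2]<300]
    for i in range(3):
        o=rim(G,R,np.array(g,float)); g=np.array(g)+R[:,:2]@o[0]
    print(nm,g.round(1),o[1:])
E
```

```text
front edge slope dx/dy [6.39462505e-02 5.45549586e+02] y range -291.61344404478774 20.0188191891565
yaw deg -3.658868507625014
top S [ 596.  -218.9  174.1] ([[-12, 4], [-11, 7], [-10, 8], [-9, 6], [-8, 10], [-7, 10], [-6, 5], [-5, 4], [-4, 11], [-3, 10], [-2, 21], [-1, 18], [0, 22], [1, 21], [2, 17], [3, 4], [4, 4], [5, 0], [6, 0], [7, 0], [8, 0], [9, 0], [10, 0]], np.int64(105), 152, np.float64(29.106756861725827))
sc S [ 590.2 -220.6  170.8] ([[-12, 21], [-11, 24], [-10, 27], [-9, 21], [-8, 26], [-7, 23], [-6, 21], [-5, 29], [-4, 24], [-3, 21], [-2, 23], [-1, 26], [0, 60], [1, 18], [2, 2], [3, 0], [4, 0], [5, 0], [6, 0], [7, 0], [8, 0], [9, 0], [10, 0]], np.int64(399), 446, np.float64(28.42029598146434))
top P [604.9 -63.7 174.6] ([[-12, 4], [-11, 11], [-10, 7], [-9, 7], [-8, 1], [-7, 5], [-6, 7], [-5, 10], [-4, 13], [-3, 15], [-2, 31], [-1, 28], [0, 18], [1, 13], [2, 4], [3, 1], [4, 1], [5, 0], [6, 0], [7, 0], [8, 0], [9, 0], [10, 0]], np.int64(121), 143, np.float64(28.475478922922992))
sc P [599.7 -67.2 171.7] ([[-12, 19], [-11, 16], [-10, 24], [-9, 17], [-8, 19], [-7, 20], [-6, 21], [-5, 18], [-4, 20], [-3, 21], [-2, 27], [-1, 43], [0, 15], [1, 1], [2, 0], [3, 0], [4, 0], [5, 0], [6, 0], [7, 0], [8, 0], [9, 0], [10, 0]], np.int64(325), 366, np.float64(28.372566906486945))
```

```bash
cat >> fit.py <<'E'
def rim2(P,R,g,n=6):
    g=np.array(g,float)
    for i in range(n):
        q=(P-g)@R; d=np.hypot(q[:,0],q[:,1]); q=q[(np.abs(d-28.5)<7)&(np.abs(q[:,2])<(7 if i<2 else 4))]
        s=q[:,2]; h,e=np.histogram(s,bins=np.arange(-8,8.1,1)); hs=h[:-1]+h[1:]; w0=e[np.argmax(hs)+1]
        top=q[np.abs(s-w0)<2.5]
        f=least_squares(lambda p:np.hypot(top[:,0]-p[0],top[:,1]-p[1])-28.5,[0,0],loss='soft_l1',f_scale=1.5)
        g=g+R@np.array([*f.x,np.median(top[:,2])])
    return g,len(top),np.sqrt(np.mean(f.fun**2))
E
python3 - <<'E'
from fit import *
t=load('top');c=load('scene'); R=axes(np.radians(-3.66)); im=[]
for nm,C,b,g in(('top S',t,(350,395,150,195),[597,-221,174]),('sc S',c,(230,275,245,290),[594,-221,174]),('top P',t,(290,332,148,192),[605,-65,174]),('sc P',c,(283,325,210,250),[603,-66,174])):
    G=grid(C,b); G=G[G[:,2]<300]; g,n,r=rim2(G,R,g); print(nm,g.round(1),n,r.round(2))
    th=np.linspace(0,2*np.pi,60); p=g+30.5*(np.outer(np.cos(th),R[:,0])+np.outer(np.sin(th),R[:,1]))
    s=8; I=cv2.resize(C['image'][b[2]:b[3],b[0]:b[1]],None,fx=s,fy=s,interpolation=cv2.INTER_CUBIC)
    uv=((proj(C,p)-[b[0],b[2]]+.5)*s).astype(int); cv2.polylines(I,[uv],True,(0,0,255),1); im.append(cv2.resize(I,(300,300)))
cv2.imwrite('pics/rims.png',np.vstack([np.hstack(im[:2]),np.hstack(im[2:])]))
# stopper circles: collar top z46, r34 and grip top z98 r16 by contour, both views
for n,C,u0,v0 in(('scene',c,348,182),('top',t,196,207)):
    h=cv2.cvtColor(C['image'],cv2.COLOR_BGR2HSV); M=np.zeros(h.shape[:2],bool); M[v0-22:v0+22,u0-20:u0+20]=1; M&=(h[...,0]<16)&(h[...,1]>90)
    v,u=np.nonzero(M); P=pts(C,np.c_[u,v]); 
    for lo,hi,z in((92,104,98),(40,52,46)):
        k=(P[:,2]>lo)&(P[:,2]<hi); Q=onplane(C,np.c_[u,v][k],z); (cc,r)=cv2.minEnclosingCircle(Q[:,:2].astype(np.float32)); print(n,z,np.round(cc,1),round(r,1))
E
```

```text
top S [ 591.2 -219.2  172.9] 87 1.65
sc S [ 590.9 -221.3  171.7] 129 1.54
top P [602.5 -65.3 172.1] 111 1.32
sc P [601.2 -68.1 171.6] 114 1.55
scene 98 [532.1 232.6] 13.4
scene 46 [532.  232.7] 31.7
top 98 [532.4 238.4] 16.0
top 46 [532.1 237.9] 33.1
```

View pics/rims.png

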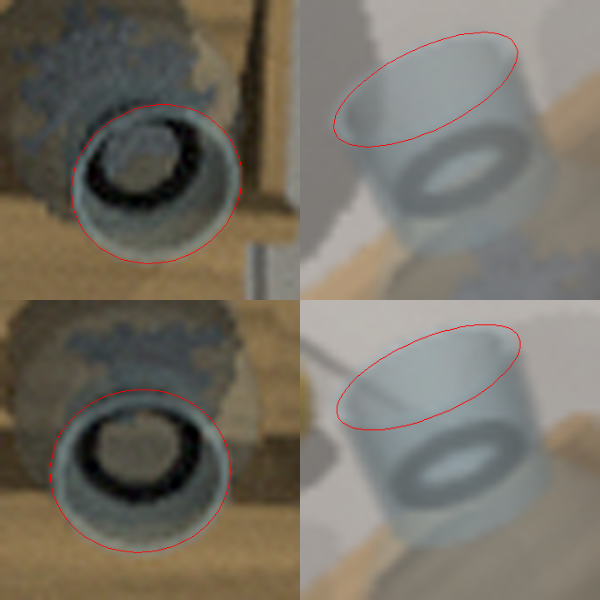

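The fitted rims lie on the rims in both views: mouth at about (591,-220.3,172.3), rack yaw -3.8°, stopper at about (532,236.5). I'll plan the poses and pick the stopper.

```bash
cat >> fit.py <<'E'
YAW=np.radians(-3.8); RJ=axes(YAW); MOUTH=np.array([591,-220.3,172.3]); ST=np.array([532.2,236.5])
def tool(a,x): 
    z=-a; return np.c_[x,np.cross(z,x),z]
def Rp(s): return tool(np.array([0,0,1.]),s*np.array([1.,0,0]))
def Ri(s): return tool(RJ[:,2],s*RJ[:,0])
E
python3 - <<'E'
from fit import *
print(read_state()['tool_rot'])
for s in(1,-1):
    for nm,p,R in(('pick',[*ST,57],Rp(s)),('pre',[*ST,300],Rp(s)),('ins',MOUTH+RJ[:,2]*(57-38),Ri(s)),('above',MOUTH+RJ[:,2]*130,Ri(s))):
        q=inverse_kinematics(np.array(p),R); print(s,nm,None if q is None else np.round(q,2))
E
```

```text
[[ 2.28778212e-01 -9.73478525e-01 -3.02376221e-04]
 [-9.73478022e-01 -2.28778402e-01  9.91241272e-04]
 [-1.03412924e-03  6.75821999e-05 -9.99999463e-01]]
1 pick [-0.    0.81 -0.77  1.81  0.74  0.84 -1.14]
1 pre [ 0.21  0.6  -1.14  1.59  0.56  1.31 -1.  ]
1 ins [ 0.72  0.44 -0.49  2.07  0.41  0.19 -0.13]
1 above [ 0.88  0.21 -0.58  2.08 -0.05  0.38  0.32]
-1 pick [ 0.25  1.09 -1.28  1.8   1.14  1.21  1.74]
-1 pre [ 0.27  0.67 -1.27  1.59  0.65  1.37  2.06]
-1 ins [ 0.32  0.4   0.02  2.09 -0.79  0.2  -2.12]
-1 above [ 0.38  0.18 -0.01  2.1  -0.4   0.39 -2.5 ]
```

```bash
python3 - <<'E'
from fit import *
movel([143,-608,320],max_speed=200)
movep([*ST,260],Rp(1)); 
hit=movel([*ST,58],max_speed=120,guard=8); print('hit',hit,read_state()['eef_pos'])
if not hit:
    clamp(); s=read_state(); print(s['finger_gap'],s['ft_force'],s['eef_pos'],s['time'])
    movel([*ST,260],max_speed=150)
    s=read_state(); print(s['finger_gap'],s['ft_force'],s['time'],s['qpos'])
    for k in(130,19): 
        q=inverse_kinematics(MOUTH+RJ[:,2]*k,Ri(1)); print(k,None if q is None else np.round(q,2))
E
```

```text
hit False [532.49205373 236.59744176  58.53124211]
30.608959318997762 [-0.9446693  -0.36990048  4.46791032] [532.20128825 236.59558872  58.1736063 ] 6.325
30.884002968753585 [ 0.4702666  -1.15787037 -1.10899947] 7.825 [ 0.18055279  0.62311823 -1.06865615  1.64794774  0.57505212  1.22193273
 -1.01419628]
130 [ 1.33  0.35 -1.15  2.06  0.5   0.45 -0.18]
19 [ 1.04  0.55 -0.93  2.05  1.05  0.36 -0.69]
```

```bash
python3 - <<'E'
from fit import *
movel([*ST,340],max_speed=200)
movep(MOUTH+RJ[:,2]*190,Ri(1)); movel(MOUTH+RJ[:,2]*77,max_speed=120)
s=read_state(); print(s['time'],s['finger_gap'],s['eef_pos']-(MOUTH+RJ[:,2]*77),np.abs(s['tool_rot']-Ri(1)).max(),s['ft_force'])
th=np.linspace(0,2*np.pi,60); im=[]
E0=np.array(s['eef_pos']); A=RJ[:,2]
for n,b in(('top',(340,410,140,210)),('scene',(215,285,225,295))):
    C=shot(n); S=8; I=cv2.resize(C['image'][b[2]:b[3],b[0]:b[1]],None,fx=S,fy=S,interpolation=cv2.INTER_CUBIC)
    for g,r,col in((MOUTH,30.5,(0,0,255)),(E0-58*A,21.5,(0,255,0)),(E0-(58-38)*A,34,(255,0,0)),(E0-(58-46)*A,34,(255,255,0))):
        p=g+r*(np.outer(np.cos(th),RJ[:,0])+np.outer(np.sin(th),RJ[:,1]))
        cv2.polylines(I,[((proj(C,p)-[b[0],b[2]]+.5)*S).astype(int)],True,col,1)
    im.append(cv2.resize(I,(400,400)))
cv2.imwrite('pics/above.png',np.hstack(im))
E
```

```text
11.2917 30.932251298951307 [0.05813304 0.05174096 0.44884343] 0.00034454653767690413 [ 0.4869901   0.71586832 -1.17769046]
```

View pics/above.png

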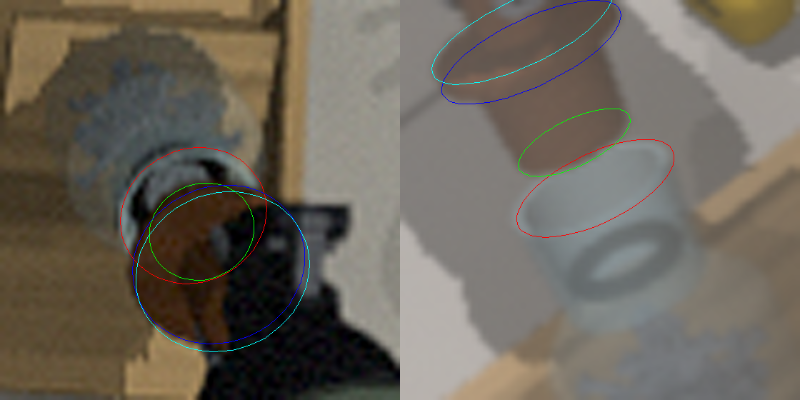

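The scene view shows the held stopper right on its predicted outline, concentric with the mouth. The top view shows it at most about 2 mm towards +y. That is within the 5 mm entry play, so I'll insert with a guard.

```bash
python3 - <<'E'
from fit import *
A=RJ[:,2]
def rep(m,h):
    s=read_state(); f=RJ.T@s['ft_force']; d=RJ.T@(np.array(s['eef_pos'])-MOUTH); print(m,h,'t',round(s['time'],2),'off',d.round(2),'F jar axes',f.round(1),'M',np.round(RJ.T@s['torque'],2)); return f,d
rep('start',0)
h=movel(MOUTH+A*34,max_speed=50,guard=5); rep('enter',h)
if not h:
    h=movel(MOUTH+A*25,max_speed=15,guard=20); rep('press',h)
    if not h: h=movel(MOUTH+A*17,max_speed=10,guard=18); rep('press2',h)
E
```

```text
start 0 t 11.39 off [ 0.22 -0.32 77.48] F jar axes [-0.7 -0.5 -0.6] M [-0.01  0.66  0.01]
enter False t 12.4 off [ 0.15 -0.06 34.2 ] F jar axes [-0.2  0.5 -0.9] M [0.   0.68 0.01]
press False t 13.15 off [-0.06  0.16 24.9 ] F jar axes [-0.4 -1.2 -0.3] M [-0.04  0.65  0.01]
press2 True t 13.68 off [-0.53 -0.06 20.3 ] F jar axes [-0.4 -0.2  0.6] M [-0.15  0.5   0.02]
```

```bash
python3 - <<'E'
from fit import *
A=RJ[:,2]; s=read_state(); E0=np.array(s['eef_pos']); print(s['finger_gap'],RJ.T@s['ft_force'])
th=np.linspace(0,2*np.pi,60); im=[]
for n,b in(('top',(345,405,145,205)),('scene',(220,280,235,295))):
    C=shot(n); S=8; I=cv2.resize(C['image'][b[2]:b[3],b[0]:b[1]],None,fx=S,fy=S,interpolation=cv2.INTER_CUBIC); J=I.copy()
    for g,r,col in((MOUTH,30.5,(0,0,255)),(MOUTH+8*A,34,(255,255,0))):
        p=g+r*(np.outer(np.cos(th),RJ[:,0])+np.outer(np.sin(th),RJ[:,1]))
        cv2.polylines(I,[((proj(C,p)-[b[0],b[2]]+.5)*S).astype(int)],True,col,1)
    im.append(np.vstack([cv2.resize(J,(300,300)),cv2.resize(I,(300,300))]))
cv2.imwrite('pics/in.png',np.hstack(im))
E
```

```text
30.705009977281737 [-0.40522011 -0.22982916  0.58392963]
```

View pics/in.png

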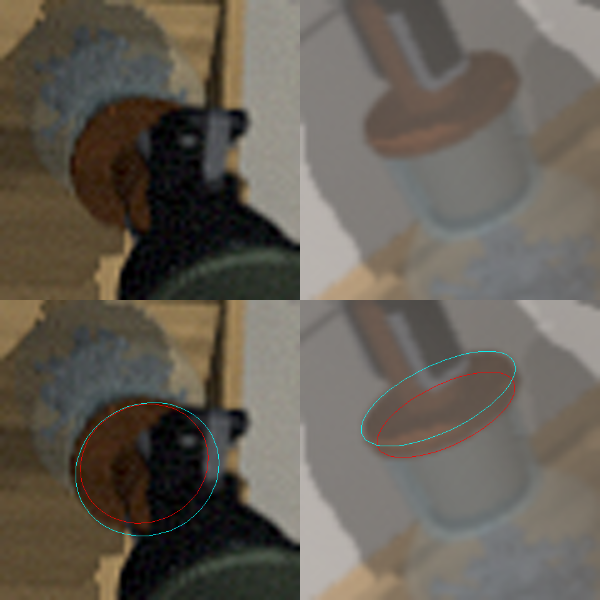

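```bash
python3 - <<'E'
from fit import *
A=RJ[:,2]
s=read_state(); e=np.array(s['eef_pos'])
for i in range(8):
    e=e-A*1; h=movel(e,max_speed=8,guard=18); s=read_state(); d=RJ.T@(np.array(s['eef_pos'])-MOUTH); f=RJ.T@s['ft_force']
    print(h,d.round(2),f.round(1),s['finger_gap'].__round__(2))
    if h or f[2]>12: break
E
```

```text
True [-0.74 -0.25 20.12] [-0.8  1.  16.3] 30.87
```

A further 18 N moved it only 0.2 mm, and it stopped at offset 20.1 against an expected 20.3. So the collar is on the rim. I'll release, then settle it with a light axial press on the end of the grip.

```bash
python3 - <<'E'
from fit import *
A=RJ[:,2]; s=read_state(); e=np.array(s['eef_pos']); b=e-A*((e-MOUTH)@A)
open_gripper(); print(read_state()['ft_force'])
print(movel(b+A*100,max_speed=100)); clamp()
h=movel(b+A*56,max_speed=30,guard=14); s=read_state(); print('top press',h,RJ.T@(np.array(s['eef_pos'])-MOUTH),RJ.T@s['ft_force'])
movel(b+A*180,max_speed=120); 
movep([350,-420,330],Rp(1)); wait(.3)
s=read_state(); print(s['time'],s['ft_force'])
th=np.linspace(0,2*np.pi,60); im=[]
for n,bb in(('top',(345,405,145,205)),('scene',(220,280,235,295))):
    C=shot(n); I=cv2.resize(C['image'][bb[2]:bb[3],bb[0]:bb[1]],(400,400),interpolation=cv2.INTER_CUBIC); im.append(I)
    G=grid(C,bb); q=(G-MOUTH)@RJ; r=np.hypot(q[:,0],q[:,1]+0); k=(q[:,2]>3)&(q[:,2]<16)&(r<34); k2=k&(r>18)
    X=np.c_[q[k2][:,:2],np.ones(k2.sum())]; f,*_=np.linalg.lstsq(X,q[k2][:,2],rcond=None); res=q[k2][:,2]-X@f; kk=abs(res)<3; f,*_=np.linalg.lstsq(X[kk],q[k2][kk][:,2],rcond=None); print(n,'collar plane tilt deg',np.degrees(f[:2]).round(2),'h',f[2].round(2),kk.sum())
cv2.imwrite('pics/done.png',np.hstack(im)); cv2.imwrite('pics/all.png',load('top')['image'])
E
```

```text
[ 0.04781204  0.63775501 -0.1000327 ]
False
top press True [-0.71042729 -0.27552415 60.57428515] [-0.21572492  0.38917351 16.42709471]
19.9 [-0.84997913 -0.03648356  0.87490483]
top collar plane tilt deg [ 1.03 -0.57] h 7.71 299
scene collar plane tilt deg [-1.5   0.84] h 7.86 236
```

View pics/done.png

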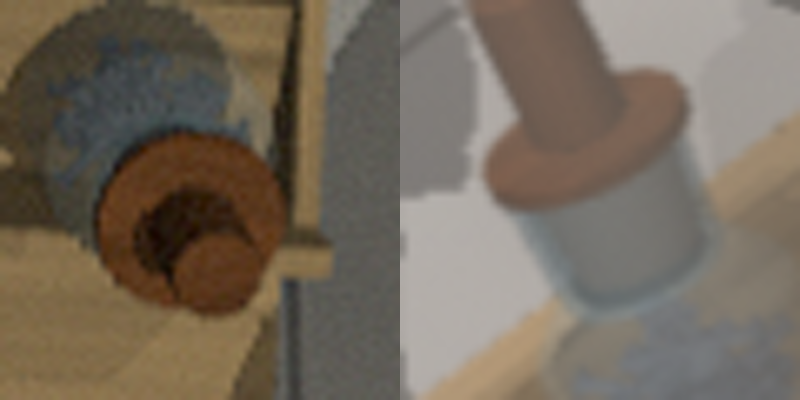

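View pics/all.png

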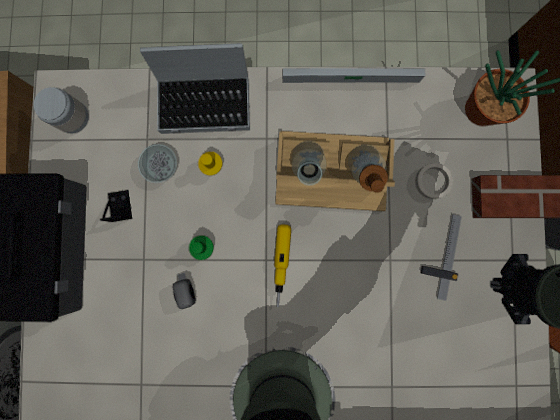

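The collar lies flush on the rim in both views, with its top 7.7 to 7.9 mm above the rim plane (8 expected). Everything else is where it was, so I'm handing in.

```bash
python3 -c "
from workcell import *
finish_job()"
```

```text
the job is handed in; nothing more can be done
```

The wooden stopper is pressed home in the neck of the screw jar, and I handed the job in at about 20 s of the 61 s allowed. I gripped it by its round grip, pushed it in along the jar's tilted axis, let go, and gave the end of the grip one light push of about 16 N. I then moved the arm clear.

**Seating:** the stopper stopped hard at tool height 20.1 mm, against the 20.3 mm I expected. A further 18 N moved it only 0.2 mm. With the fingers open, the top of the grip measured about 60.6 mm above the rim, and 60 mm means home.

**Flushness:** after release, the top of the collar measured 7.7 mm (top camera) and 7.9 mm (scene camera) above the rim, and 8 mm is flush. Both pictures show the collar lying on the rim.

**Disagreements:**
- The two cameras gave collar tilts of opposite sign, about 1 to 1.5°. I took this as depth noise because the two readings roughly cancel.
- The cameras also differed by 2 to 6 mm on sideways positions, so the jar may have slid very slightly as the stopper went in.
- The force read after the slow press was near zero, so I never measured the rubber seat's resistance of about 6 N. I judged it home from the hard stop and the heights.

In the last top view, the tools and other things on the ledge appear where they were.

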